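Press the grease nipple housing onto the sprung plunger of the clamped auger shaft

ROBOT

A 6-joint arm with a two-finger parallel gripper is mounted at the origin on the work surface. World frame = base frame: x ahead of the robot, y to its left, z up, the work surface at z = 0. Lengths are in mm, angles in rad, forces in N, time in s.
With the tool pointing down it reaches from about 325 to 875 mm from the base axis. Payload 4.4 kg.
Tool frame: the origin (TCP) lies on the centre line of the jaws, within the pads' length; the fingertips stand ahead of it and the grasp point (between the pads) lies 6 mm ahead of it (ctrl.tcp_to_tips is the z of the fingertips in the tool frame, in mm); z points along the fingers, y is the line along which they close (so a half turn about z gives the same grasp; the last joint's range is limited). The gripper opens to 85 mm and grips with 20 to 120 N. Pads are 22 mm wide; open, the fingers measure 114 mm over their backs; the gripper's body (76 mm by 85 mm) begins 54 mm behind the grasp point. The pads swing forward as they close: fully open they stand 13 mm farther back than shut.
Start: joints at [-1.369, 0.207, 1.542, -0, 1.393, -0.15], TCP at [198.666, -539.592, 221.582] pointing down, gripper open.
Joint ranges: [-2.73, 2.73], [-0.86, 2.22], [0.23, 2.46], [-1.11, 4.25], [0.08, 2.63], [-2.82, 2.82]. Speed limits (rad/s): [2.79, 2.79, 3.14, 3.14, 3.14, 3.14].

INTERFACE

Orientations are given as a 3x3 rotation matrix whose columns are the frame's x, y, z axes.
In Python, from plant import ctrl, sensors, optics gives the robot as it stands. Calls block until the motion is done:
- ctrl.move_ptp(position, orientation): joint-space move of the TCP to a pose.
- ctrl.move_l(position, rot=None, vel=150, threshold=None): straight line of the TCP; rot=None keeps the orientation; vel is the mean speed in mm/s. With threshold (N) it stops when the force on the tool has changed by that much, and returns True; else False.
- ctrl.set_joints(angles): joint-space move.
- ctrl.gripper_to(opening, force=None): finger opening in mm; force is the grip in N (None keeps the last); returns when the fingers have stopped.
- ctrl.hold(seconds).
- ctrl.solve_ik(position, orientation): joint angles nearest the present ones, or None.
- sensors.read_state(): the state.
- optics.grab_frame(name): name is "scene" or "top" or "wrist"; returns (picture, depth): 480x640x3 uint8, red, green, blue; 480x640 float32, mm along the optical axis (not along the pixel's ray), 0 where there is no reading.
- optics.camera_params(name): a dict with "mtx" (3x3 intrinsics, pixels), "R" (3x3) and "t" (3): a world point X has camera coordinates R X + t; the wrist camera has in their place "T_tool_cam" (4x4, takes a point from camera to tool coordinates, whose origin is the TCP and whose axes are the flange's). Camera axes: x right, y down, z forward; pixel columns grow to the right and rows downward; lengths in mm; the calibration is good to about 2 mm. A picture is of the moment at which its call begins: read the wrist's pose just before it. camera_params takes no time and is no camera call.
A pose or a line that the arm cannot do raises ctrl.MotionError and nothing moves.
- ctrl.finish_job(): hands the job in; it is judged then, once.
The state is a dict: "t": time; "q": joint angles; "qvel": joint speeds; "tau": joint torques, N m; "eef_pos": TCP position; "eef_rot": TCP orientation; "force": force on the tool from outside, world axes, zero at the start; "wrist_torque": the same for the moment, N m; "grip_width": finger opening in mm; "grasp_force": force on a finger pad.
Only numpy, scipy, OpenCV 4.12 (cv2) and the standard library are available. Lean on these libraries where they do the work, as an engineer would, in place of code of your own. Each camera call takes 0.05 s, during which the arm holds its last target. There are 200 camera calls.

TASK

Pick up the square-bodied brass grease nipple housing and press its foot squarely and centrally onto the sprung plunger at the end of the leaning shaft stub in the vise, until the foot bears on the shaft's collar and the plunger is fully in, and hold it there steadily for two seconds. Then take it off and set it down, without dropping it, upright on the floor of the shallow steel tray. Leave everything else where it is.

Things in the scene. Friction and masses are not known exactly. Their poses are not given: they have to be found in the camera images.
- housing: loose brass grease nipple housing, upright at one of four places on the bench, any yaw, 56 mm tall, 0.2 to 0.4 kg. Origin: centre of its underside; z up its axis. Round flat foot 44 mm in diameter, 8 mm thick; square body 28 x 28 mm from z = 8 to 38 mm, flats facing its x and y axes (grip here); thin tapered neck and nipple from 38 to 56 mm
- collar_face (a point): centre of the flat end face of the collar (the stop) on the shaft stub in the vise, 195 mm above the bench. z axis: out of the face along the shaft, leaning 35 degrees from vertical, roughly towards the robot (turns with the vise); y axis level. Collar: disc 50 mm in diameter, 8 mm thick; shaft below it 28 mm in diameter; vise jaws reach 110 mm above the bench
- plunger (a joint): the sprung plunger, a steel pin 10 mm in diameter at the centre of the collar's face: m pressed in along the shaft. 0 = out, standing 8 mm proud of the face; 0.008 = flush with the face. It needs 3 N to start and 8 N when flush, and springs back
- tray: shallow open steel tray, fixed, 150 mm (its x) by 240 mm (its y), 16 mm high, walls and floor 4 mm thick. Origin: centre of the underside; z up
- tray_free (a point): centre of the free part of the tray's floor, on the floor's upper side (4 mm above the bench); axes as the tray
- pillow_block: steel pillow block bearing, loose, 110 x 32 mm foot, 65 mm tall, standing in the tray's -y end. Leave alone. Origin: centre of the underside, long along its x
- bush: brass flanged bush, 44 mm diameter foot, 30 mm round body, 34 mm tall. Leave alone. Origin: centre of the underside
- timer_knob: matte black timer knob, 46 mm in diameter, 28 mm tall. Leave alone. Origin: centre of the underside
- float_bulb: green glass float bulb standing on its neck, 62 mm in diameter, 68 mm tall. Leave alone. Origin: centre of the underside
- wrench: steel wrench, 200 mm, lying at the far side. Leave alone
- screwdriver: screwdriver, 200 mm, lying at the far side. Leave alone
- grease_can: grease can, 72 mm in diameter, 110 mm tall, at the far right. Leave alone
- stub: the stainless shaft stub with its collar, fixed in the vise; its origin and axes are those of collar_face
There are look-alikes about, which are no part of the job. What is shaped like the housing but black is not meant. Leave any green look-alike of the part that bears collar_face alone.

How it is judged:
By the outcome, as a careful person would: the job done as asked, in the order asked, and still so for the second after the job is handed in, with the robot touching nothing.
It also fails if it takes over 67 s, if anything falls off the work surface, if the arm or the gripper's body presses on something with over 40 N, if the wrist force passes 120 N, or if a joint passes its speed limit or range.

## Working session

There is one attempt and no reset: what is moved stays moved. The work goes in short steps, each a Python script; the robot and the scene stay as the last script left them, time stands still between calls to the robot, and variables do not carry over. Pictures are saved under pics/ and viewed, at most 10 in all, crops included, and the job is handed in when it is done.

```bash
ls; mkdir -p pics; python3 - <<'E'
from plant import ctrl,sensors,optics
import cv2,numpy as np
for n in("scene","top"):
    im,d=optics.grab_frame(n); cv2.imwrite(f"pics/{n}0.png",im[...,::-1]); np.save(f"pics/{n}0.npy",d); np.save(f"pics/{n}0_rgb.npy",im)
    p=optics.camera_params(n); print(n,p, -p["R"].T@p["t"])
print(optics.camera_params("wrist"),ctrl.tcp_to_tips,sensors.read_state())
E
```

```text
pics
scene {'mtx': array([[551.44310953,   0.        , 317.52893724],
       [  0.        , 551.44310953, 237.69595908],
       [  0.        ,   0.        ,   1.        ]]), 'R': array([[ 0.76007059,  0.64983723, -0.00206535],
       [ 0.53125411, -0.62319604, -0.5739301 ],
       [-0.37424827,  0.43513016, -0.81890169]]), 't': array([-445.76900041, -262.05583747, 1474.38090104])} [1029.81865047 -515.18247168 1056.05060156]
top {'mtx': array([[580.16883028,   0.        , 306.23058263],
       [  0.        , 580.16883028, 239.19453881],
       [  0.        ,   0.        ,   1.        ]]), 'R': array([[-0.01741673, -0.99976898,  0.01259514],
       [-0.99815839,  0.01665382, -0.05833084],
       [ 0.05810761, -0.01358788, -0.99821785]]), 't': array([ -37.50421253,  607.25243183, 1356.14064441])} [ 526.6788216   -29.18154269 1389.6177121 ]
{'mtx': array([[391.03375983,   0.        , 322.11463293],
       [  0.        , 391.03375983, 234.78424802],
       [  0.        ,   0.        ,   1.        ]]), 'T_tool_cam': array([[ 3.71078118e-04, -9.60561024e-01, -2.78069022e-01,
         7.1920
[... 362 characters left out ...]
,
        1.39350057e+00, -1.50510904e-01]), 'qvel': array([ 0.0001838 , -0.00113714, -0.00409189, -0.00209493,  0.00054009,
       -0.00045742]), 'tau': array([ 6.50154543e-04, -3.84087539e+01, -2.92548162e+01, -2.18599776e-04,
        4.85490658e-03,  1.33533291e-05]), 'eef_pos': array([ 198.54358721, -538.8847181 ,  220.52765573]), 'eef_rot': array([[ 9.38400904e-01,  3.45548250e-01, -3.87549580e-04],
       [ 3.45548298e-01, -9.38398740e-01,  2.04397169e-03],
       [ 3.42614803e-04, -2.05198198e-03, -9.99997836e-01]]), 'force': array([1.2861797 , 0.14643695, 0.81628588]), 'wrist_torque': array([ 0.00010885, -0.04384002, -0.02790918]), 'grasp_force': 0.0, 'grip_width': 85.59699708981542}
```

View pics/scene0.png

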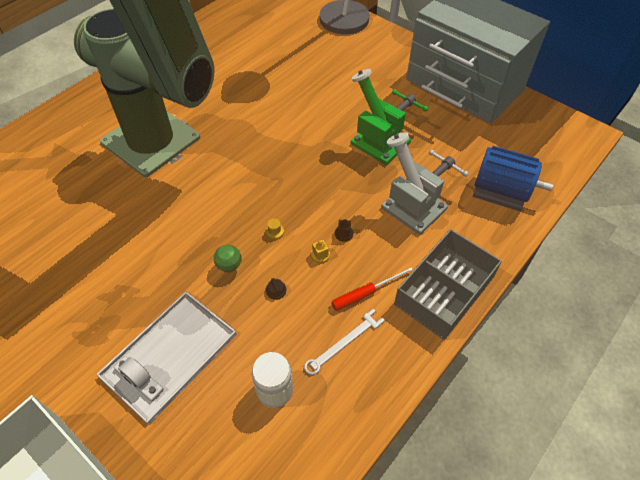

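View pics/top0.png

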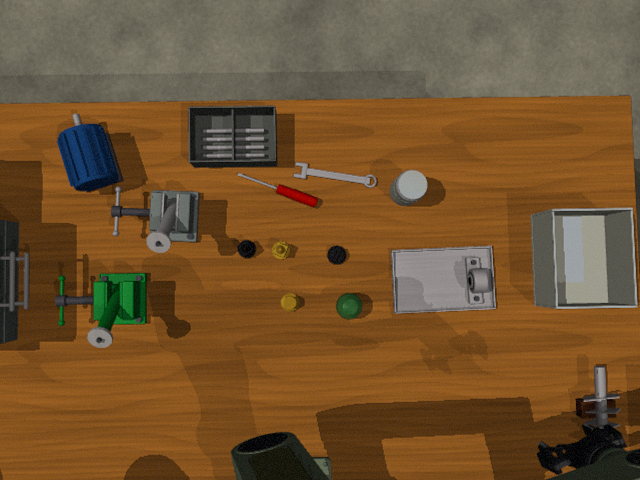

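The scene image shows the housing at (320,250), with its black look-alike at (344,230), and the grey vise's collar at (398,140). In the top image the housing is at (281,250), the collar at (158,240), the tray at (443,280) with the pillow block at (480,280), and the bush at (289,302).

```bash
cat > h.py <<'E'
from plant import ctrl,sensors,optics
import cv2,numpy as np
def cam(n,st=None):
    p=optics.camera_params(n)
    if n!="wrist": return p["mtx"],p["R"].T,-p["R"].T@p["t"]
    T=p["T_tool_cam"]; R=st["eef_rot"]
    return p["mtx"],R@T[:3,:3],st["eef_pos"]+R@T[:3,3]
def ray(c,uv):
    d=np.linalg.solve(c[0],np.r_[np.asarray(uv,float),1]); return c[2],c[1]@d
def onplane(c,uv,z):
    o,d=ray(c,uv); return o+d*(z-o[2])/d[2]
def twoview(c1,u1,c2,u2):
    o1,d1=ray(c1,u1);o2,d2=ray(c2,u2)
    A=np.c_[d1,-d2]; s=np.linalg.lstsq(A,o2-o1,rcond=None)[0]
    a,b=o1+s[0]*d1,o2+s[1]*d2; return (a+b)/2,np.linalg.norm(a-b)
def cloud(c,d):
    v,u=np.mgrid[:480,:640]; K=c[0]
    P=np.stack([(u-K[0,2])/K[0,0]*d,(v-K[1,2])/K[1,1]*d,d],-1)
    return P@c[1].T+c[2]
def project(c,X):
    p=c[0]@(c[1].T@(np.asarray(X)-c[2])); return p[:2]/p[2]
def snap(n="wrist"):
    st=sensors.read_state(); im,d=optics.grab_frame(n); return cam(n,st),im,d
E
python3 - <<'E'
from h import *
np.set_printoptions(precision=1,suppress=True)
ct,cs=cam("top"),cam("scene")
dt,ds=np.load("pics/top0.npy"),np.load("pics/scene0.npy")
Pt,Ps=cloud(ct,dt),cloud(cs,ds)
# brass
for n,c,P in(("top",ct,Pt),("scene",cs,Ps)):
    im=np.load(f"pics/{n}0_rgb.npy"); hsv=cv2.cvtColor(im,cv2.COLOR_RGB2HSV)
    m=cv2.inRange(hsv,(20,150,90),(35,255,255)); 
    k,l,s,ce=cv2.connectedComponentsWithStats(m)
    for i in range(1,k):
        if s[i,4]>60:
            p=P[l==i]; print(n,s[i],ce[i],onplane(c,ce[i],20),"med",np.median(p,0),"zmax",p[:,2].max())
# collar: points around 195 high
for n,P,(u,v) in(("top",Pt,(158,240)),("scene",Ps,(398,140))):
    w=P[v-25:v+45,u-40:u+40].reshape(-1,3); c0=P[v,u]; print(n,c0)
    q=w[(np.linalg.norm(w-c0,axis=1)<45)&(w[:,2]>150)]
    print(len(q),q.mean(0),q.min(0),q.max(0))
    f=q[np.linalg.norm(q-c0,axis=1)<20]; print("normal",np.linalg.svd(f-f.mean(0))[2][2],f.mean(0),len(f))
print("two",twoview(ct,(158,240),cs,(398,140)))
for z,uv in((16,(392,250)),(16,(493,246)),(16,(495,309)),(16,(397,313)),(65,(480,280))): print(onplane(ct,uv,z))
im=np.load("pics/top0_rgb.npy");a=cv2.resize(im[190:290,110:210],(400,400),interpolation=cv2.INTER_CUBIC)
im=np.load("pics/scene0_rgb.npy");b=cv2.resize(im[110:210,345:445],(400,400),interpolation=cv2.INTER_CUBIC)
cv2.imwrite("pics/crop.png",np.hstack([a,b])[...,::-1])
E
```

```text
top [272 241  18  18 219] [279.9 249.8] [582.3  14.7  20. ] med [581.   15.3  35.1] zmax 60.51748591118417
top [281 293  16  19 221] [288.6 301.9] [459.6  -3.9  20. ] med [460.   -4.8  31.8] zmax 41.38814367146324
scene [266 219  18  20 249] [274.2 228.7] [463.3 -10.6  20. ] med [465.4 -12.6  22.1] zmax 1056.0506015590493
scene [311 240  19  23 250] [319.9 250.9] [584.   11.2  20. ] med [588.3   6.9  34.4] zmax 58.5133183130813
top [599.  256.8 205.5]
474 [598.7 256.9 194.7] [575.3 234.  168.5] [628.2 283.1 213.5]
normal [-0.5  0.   0.9] [602.2 256.7 201.7] 234
scene [605.4 245.1 204.1]
380 [606.3 251.8 188.7] [574.3 231.3 160.1] [629.9 283.4 209.7]
normal [ 0.3  0.2 -0.9] [604.9 247.7 199.1] 146
two (array([598.9, 259.7, 189.1]), np.float64(2.953776920482612))
[ 577.6 -251.    16. ]
[ 583.  -492.1   16. ]
[ 433.8 -491.4   16. ]
[ 428.7 -259.    16. ]
[ 503.7 -442.9   65. ]
```

View pics/crop.png

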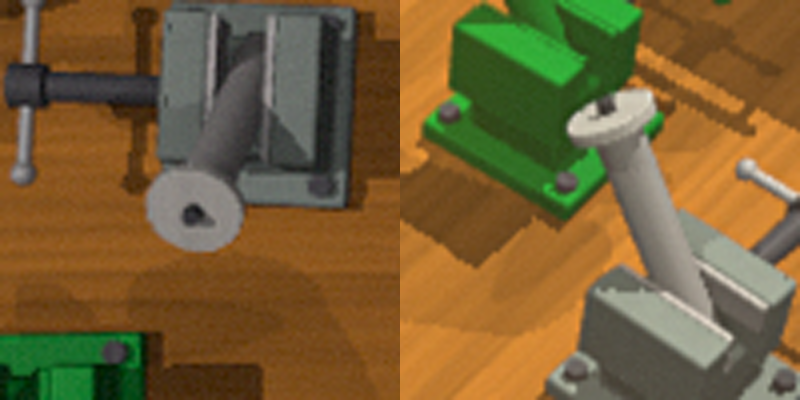

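The crop shows the grey collar's face centre at about top pixel (158,242), with the shaft leaning towards -x and slightly +y. Next I look from close up at the housing and at the collar, the latter along its rough axis.

```bash
cat >> h.py <<'E'
def Rdown(a):  # tool down, tool x at world angle a
    c,s=np.cos(a),np.sin(a); return np.array([[c,s,0],[s,-c,0],[0,0,-1.]])
def Rtool(n,a): # tool z=-n, tool x = level-ish direction rotated by a about -n
    z=-n/np.linalg.norm(n); y0=np.cross(z,[0,0,1.]); y0/=np.linalg.norm(y0); x0=np.cross(y0,z)
    x=np.cos(a)*x0+np.sin(a)*y0; return np.c_[x,np.cross(z,x),z]
E
python3 - <<'E'
from h import *
np.set_printoptions(precision=3,suppress=True)
ct=cam("top"); d=onplane(ct,(158.5,242),195)-onplane(ct,(171,209),115); print("lean",d)
a=np.arctan2(d[1],d[0]); n=np.r_[np.cos(a)*np.sin(.611),np.sin(a)*np.sin(.611),np.cos(.611)]; print(n)
C=np.array([600,257,195.])
ctrl.move_ptp(np.array([583,13,170.]),Rdown(0))
c,im,dep=snap(); cv2.imwrite("pics/w1.png",im[...,::-1]); np.savez("pics/w1",im=im,d=dep,K=c[0],R=c[1],t=c[2])
best=None
for r in np.arange(-np.pi,np.pi,np.pi/12):
    R=Rtool(n,r); q=[ctrl.solve_ik(C+n*h,R) for h in(35,120)]
    if all(x is not None for x in q):
        print(round(r,2),q[1]); 
        w=np.abs(q[1]-sensors.read_state()["q"]).max()
        if best is None or w<best[0]: best=(w,r)
print(best, sensors.read_state()["t"])
R=Rtool(n,best[1])
ctrl.move_ptp(C+n*130,R); ctrl.hold(.3)
c,im,dep=snap(); cv2.imwrite("pics/w2.png",im[...,::-1]); np.savez("pics/w2",im=im,d=dep,K=c[0],R=c[1],t=c[2])
print(sensors.read_state()["t"],project(c,C))
E
python3 -c "
import cv2,numpy as np
cv2.imwrite('pics/w12.png',np.hstack([cv2.resize(cv2.imread(f'pics/w{i}.png'),(400,300)) for i in (1,2)]))"
```

```text
lean [-76.897   8.362  80.   ]
[-0.57   0.062  0.819]
-3.14 [ 0.495 -0.082  1.821 -0.42   0.924 -0.794]
-2.88 [ 0.495 -0.082  1.821 -0.42   0.924 -0.532]
-2.62 [ 0.495 -0.082  1.821 -0.42   0.924 -0.271]
-2.36 [ 0.495 -0.082  1.821 -0.42   0.924 -0.009]
-2.09 [ 0.495 -0.082  1.821 -0.42   0.924  0.253]
-1.83 [ 0.495 -0.082  1.821 -0.42   0.924  0.515]
-1.57 [ 0.495 -0.082  1.821 -0.42   0.924  0.777]
-1.31 [ 0.495 -0.082  1.821 -0.42   0.924  1.038]
-1.05 [ 0.495 -0.082  1.821 -0.42   0.924  1.3  ]
-0.79 [ 0.495 -0.082  1.821 -0.42   0.924  1.562]
-0.52 [ 0.495 -0.082  1.821 -0.42   0.924  1.824]
-0.26 [ 0.495 -0.082  1.821 -0.42   0.924  2.086]
0.0 [ 0.495 -0.082  1.821 -0.42   0.924  2.347]
0.26 [ 0.495 -0.082  1.821 -0.42   0.924  2.609]
1.31 [ 0.495 -0.082  1.821 -0.42   0.924 -2.627]
1.57 [ 0.495 -0.082  1.821 -0.42   0.924 -2.365]
1.83 [ 0.495 -0.082  1.821 -0.42   0.924 -2.103]
2.09 [ 0.495 -0.082  1.821 -0.42   0.924 -1.841]
2.36 [ 0.495 -0.082  1.821 -0.42   0.924 -1.58 ]
2.62 [ 0.495 -0.082  1.821 -0.42   0.924 -1.318]
2.88 [ 0.495 -0.082  1.821 -0.42   0.924 -1.056]
(np.float64(0.6225043799893639), np.float64(-1.308996938995746)) 2.55
4.025 [321.438 221.716]
```

View pics/w12.png

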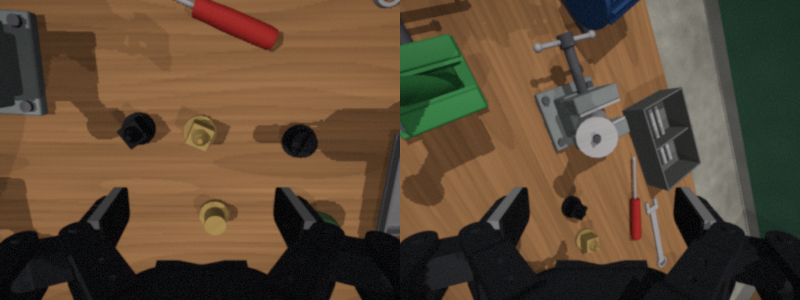

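The left half, w1, shows the housing at half-scale pixel (201,132) with its square body rotated about 20°. The black twin is at (137,130) and the bush at (215,215). The right half, w2, shows the collar face at (597,138) with its pin in the middle, close to the predicted spot. Next I fit both.

```bash
python3 - <<'E'
from h import *
np.set_printoptions(precision=3,suppress=True)
z=np.load("pics/w2.npz"); c=(z["K"],z["R"],z["t"]); im,d=z["im"],z["d"]; P=cloud(c,d)
g=cv2.cvtColor(im,cv2.COLOR_RGB2HSV); u0,v0=315,221
m=((g[...,1]<40)&(g[...,2]>150)).astype(np.uint8); 
Y,X=np.mgrid[:480,:640]; m[(X-u0)**2+(Y-v0)**2>60**2]=0
k,l,s,ce=cv2.connectedComponentsWithStats(m); i=1+s[1:,4].argmax(); m=(l==i).astype(np.uint8)
ct=max(cv2.findContours(m,0,1)[0],key=cv2.contourArea); e=cv2.fitEllipse(cv2.convexHull(ct)); print("ellipse",e,s[i])
f=P[cv2.erode(m,np.ones((5,5)))>0]; f=f[f[:,2]>150]; ctr=np.median(f,0)
for _ in range(4):
    nn=np.linalg.svd(f-f.mean(0),full_matrices=False)[2][2]; nn*=np.sign(nn[2]); r=(f-f.mean(0))@nn; f=f[abs(r)<2.5*r.std()+.3]
print("n",nn,"lean",np.degrees(np.arccos(nn[2])),"az",np.degrees(np.arctan2(nn[1],nn[0])),len(f),r.std(),f.mean(0))
o,dr=ray(c,e[0]); print("C plane",o+dr*((f.mean(0)-o)@nn)/(dr@nn),"C z195",onplane(c,e[0],195))
pin=(g[...,2]<150)&((X-e[0][0])**2+(Y-e[0][1])**2<20**2); print("dark in face",pin.sum(),X[pin].mean() if pin.any() else 0,Y[pin].mean() if pin.any() else 0)
pp=P[max(0,int(e[0][1])-3):int(e[0][1])+4,int(e[0][0])-3:int(e[0][0])+4].reshape(-1,3); print("pin height",np.median((pp-f.mean(0))@nn))
z=np.load("pics/w1.npz"); c=(z["K"],z["R"],z["t"]); im,d=z["im"],z["d"]; P=cloud(c,d); g=cv2.cvtColor(im,cv2.COLOR_RGB2HSV)
print("hsv",g[211,322],g[235,322],g[180,250])
a=im[150:270,260:380]; b=z2=np.load("pics/w2.npz")["im"][160:280,255:375]
cv2.imwrite("pics/c3.png",np.hstack([cv2.resize(x,(400,400),interpolation=cv2.INTER_CUBIC) for x in(a,b)])[...,::-1])
sub=P[150:270,260:380]; top=(sub[...,2]>34)&(sub[...,2]<41)
pts=sub[top][:,:2]; pts=pts[np.linalg.norm(pts-np.median(pts,0),axis=1)<22]
print("top",len(pts),np.median(pts,0),cv2.minAreaRect(pts.astype(np.float32)))
o=sub[(sub[...,2]>5)&(sub[...,2]<70)]; o=o[np.linalg.norm(o[:,:2]-[582,13],axis=1)<40]; print(o.mean(0),o.min(0),o.max(0))
E
```

```text
ellipse ((315.3944091796875, 219.23123168945312), (63.44700622558594, 65.71395111083984), 88.4714126586914) [ 283  188   66   63 2944]
n [-0.575  0.032  0.818] lean 35.13334726657772 az 176.76259665973885 2231 0.6671522925524284 [596.347 261.496 195.592]
C plane [595.854 261.136 195.26 ] C z195 [595.998 261.049 195.   ]
dark in face 331 312.5468277945619 222.98791540785498
pin height 7.689902481983
hsv [ 19 140 115] [ 20 129 164] [ 14 138 137]
top 928 [586.884  15.172] ((584.1138305664062, 15.059530258178711), (28.063976287841797, 28.239131927490234), 66.7746353149414)
[588.873  15.088  29.372] [566.915  -6.122   5.149] [605.994  36.771  57.083]
```

View pics/c3.png

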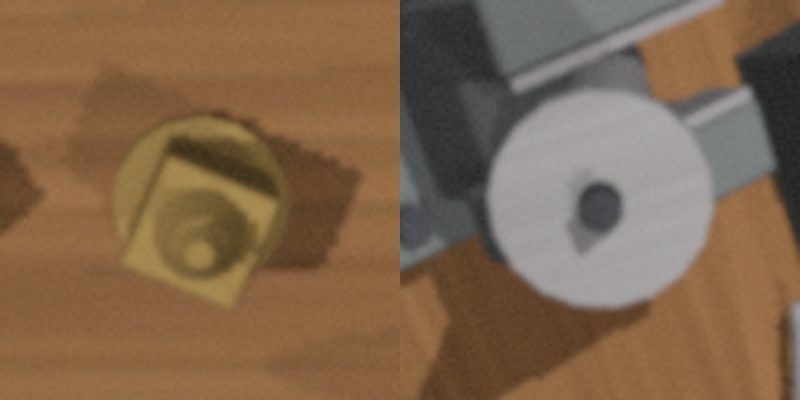

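The fits agree with the description: the face leans 35.1° and lies at z=195, the pin stands 7.7 mm proud, and the body top is 28 × 28 mm. To cancel any hand-eye bias I measure both again from two opposite wrist angles, then grasp.

```bash
cat >> h.py <<'E'
def collar(C0):
    ctrl.hold(.25); c,im,d=snap(); P=cloud(c,d); u0,v0=project(c,C0); g=cv2.cvtColor(im,cv2.COLOR_RGB2HSV)
    m=((g[...,1]<40)&(g[...,2]>150)).astype(np.uint8); Y,X=np.mgrid[:480,:640]; m[(X-u0)**2+(Y-v0)**2>60**2]=0
    m[np.linalg.norm(P-C0,axis=-1)>32]=0
    k,l,s,_=cv2.connectedComponentsWithStats(m); m=(l==1+s[1:,4].argmax()).astype(np.uint8)
    ct=max(cv2.findContours(m,0,1)[0],key=cv2.contourArea); e=cv2.fitEllipse(cv2.convexHull(ct))
    f=P[cv2.erode(m,np.ones((5,5)))>0]
    for _ in range(4):
        n=np.linalg.svd(f-f.mean(0),full_matrices=False)[2][2]; n*=np.sign(n[2]); r=(f-f.mean(0))@n; f=f[abs(r)<2.5*r.std()+.3]
    o,dr=ray(c,e[0]); C=o+dr*((f.mean(0)-o)@n)/(dr@n); print("collar",C,n,e[1]); return C,n
def housing(H0):
    ctrl.hold(.25); c,im,d=snap(); P=cloud(c,d)
    t=P[(P[...,2]>34)&(P[...,2]<41)][:,:2]; t=t[np.linalg.norm(t-H0,axis=1)<26].astype(np.float32)
    r=cv2.minAreaRect(t); print("housing",r,len(t)); return np.array(r[0]),r[2]%90
E
python3 - <<'E'
from h import *
np.set_printoptions(precision=3,suppress=True)
C=np.array([596,261,195.]);n=np.array([-.575,.032,.818]); L=[]
for r in(-1.57,1.57):
    ctrl.move_ptp(C+n*130,Rtool(n,r)); L.append(collar(C))
C,n=[(a+b)/2 for a,b in zip(*L)]; n/=np.linalg.norm(n)
H=np.array([584.1,15.1]);L=[]
for a in(66.8,-113.2):
    R=Rdown(np.radians(a))
    if ctrl.solve_ik(np.r_[H,160],R) is None: print("no",a); continue
    ctrl.move_ptp(np.r_[H,160],R); L.append(housing(H)); print(sensors.read_state()["q"])
H=np.mean([x[0] for x in L],0); yaw=np.mean([x[1] for x in L])
print(C,n,H,yaw,sensors.read_state()["t"]); np.savez("est",C=C,n=n,H=H,yaw=yaw)
E
```

```text
collar [595.562 261.31  195.071] [-0.573  0.03   0.819] (63.35478591918945, 65.66593170166016)
collar [595.296 259.881 195.036] [-0.574  0.032  0.818] (63.94248580932617, 65.56512451171875)
housing ((584.5078125, 15.945377349853516), (27.64623260498047, 27.7958984375), 66.22300720214844) 962
[-0.122  0.282  1.581 -0.     1.279  0.283]
housing ((584.4511108398438, 15.841634750366211), (27.771764755249023, 27.653257369995117), 66.10717010498047) 979
[-0.122  0.282  1.581 -0.     1.279  0.283]
[595.429 260.595 195.054] [-0.574  0.031  0.819] [584.479  15.894] 66.16508865356445 10.8583
```

```bash
python3 - <<'E'
from h import *
np.set_printoptions(precision=3,suppress=True)
E=np.load("est.npz"); H=E["H"]; R0=sensors.read_state()["eef_rot"]; a=np.arctan2(R0[1,0],R0[0,0])
a0=np.radians(E["yaw"]); a=a0 if np.cos(a-a0)>0 else a0+np.pi
R=Rdown(a); print("a",np.degrees(a)); g=np.r_[H,36]-.7*R[:,0]
ctrl.move_ptp(g+[0,0,80],R); ctrl.move_l(g,vel=80,threshold=15); ctrl.hold(.2)
s=sensors.read_state(); print(s["eef_pos"],s["force"])
ctrl.gripper_to(20,80); ctrl.hold(.3)
s=sensors.read_state(); print(s["eef_pos"],s["force"],s["grip_width"],s["grasp_force"])
ctrl.move_l(g+[0,0,100],vel=120); ctrl.hold(.3)
s=sensors.read_state(); print(s["eef_pos"],s["force"],s["grip_width"],s["grasp_force"],s["t"])
C,n=E["C"],E["n"]
for r in np.arange(-3.14,3.14,.2618):
    q=[ctrl.solve_ik(C+n*h,Rtool(n,r)) for h in(36,80)]
    if q[0] is not None and q[1] is not None: print(round(r,2),q[0][5],end="; ")
im,d=optics.grab_frame("wrist"); cv2.imwrite("pics/w4.png",im[...,::-1])
E
```

```text
a 66.16508865356445
[584.711  15.194  36.669] [ 0.669  0.13  -0.028]
[584.192  15.236  36.002] [-1.356  0.52  -0.504] 19.889264651468135 0.0
[583.778  15.304 135.246] [-0.021 -0.278 -0.187] 20.18202577493705 0.0 14.725
-3.14 -0.8551371731699078; -2.88 -0.5933371731699078; -2.62 -0.3315371731699077; -2.35 -0.06973717316990768; -2.09 0.19206282683009235; -1.83 0.4538628268300924; -1.57 0.7156628268300924; -1.31 0.9774628268300924; -1.05 1.2392628268300925; -0.78 1.5010628268300925; -0.52 1.7628628268300925; -0.26 2.0246628268300926; 0.0 2.2864628268300926; 0.26 2.5482628268300926; 0.53 2.8100628268300927; 1.31 -2.687722480349494; 1.57 -2.4259224803494934; 1.83 -2.1641224803494934; 2.1 -1.9023224803494936; 2.36 -1.6405224803494933; 2.62 -1.3787224803494935; 2.88 -1.1169224803494933;
```

View pics/w4.png

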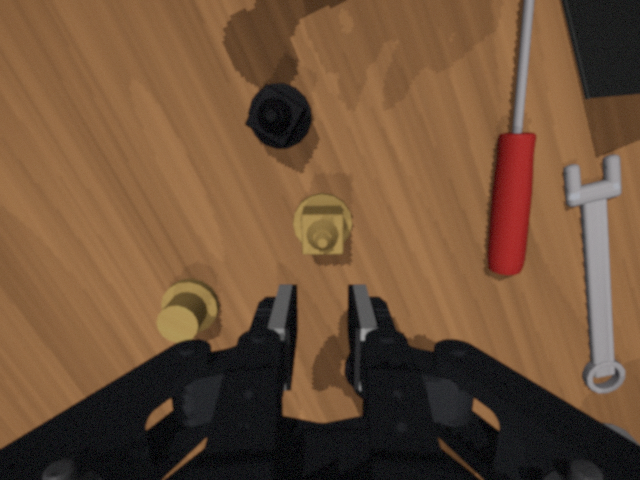

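The picture shows the housing still on the bench at (322,225) and the fingers closed on nothing at (297–349, 285), so the grasp missed. I check where the fingertips really are in depth.

```bash
python3 - <<'E'
from h import *
np.set_printoptions(precision=1,suppress=True)
st=sensors.read_state(); c,im,d=snap(); P=cloud(c,d); T=(P-st["eef_pos"])@st["eef_rot"]
print(st["grip_width"],ctrl.tcp_to_tips,st["grasp_force"])
for v in(287,292,300,320,350,380): print(v,[T[v,u] for u in(285,292,296,350,354,362)])
print("proj of tool pts",[project(c,st["eef_pos"]+st["eef_rot"]@np.array([0,0,z])) for z in(0,6,25,100)])
housing(np.array([584.5,15.9]))
ctrl.gripper_to(0,80); ctrl.hold(.2); s=sensors.read_state(); print(s["grip_width"],s["grasp_force"],ctrl.tcp_to_tips)
E
```

```text
20.197545491453795 25.0 0.0
287 [array([ 12.7, -13.9, -16.6]), array([ 12.8, -11.3, -16.7]), array([ 12.8,  -9.8, -16.7]), array([ 12.6,  10.5, -16.4]), array([ 12.6,  12.1, -16.3]), array([ 12.7,  15. , -16.5])]
292 [array([ 12.5, -13.5, -20.6]), array([ 12.5, -11. , -20.5]), array([ 10.2,  -9.9, -15.5]), array([ 12.8,  10.2, -21.3]), array([ 12.7,  11.7, -21.1]), array([ 12.8,  14.6, -21.2])]
300 [array([ 12.7, -12.9, -27.6]), array([ 12.8, -10.4, -27.9]), array([  8. ,  -9.8, -17.9]), array([ 10.1,  10.2, -22.3]), array([ 12.9,  11.1, -28. ]), array([ 13.1,  13.9, -28.4])]
320 [array([ 12.4, -11.7, -41.5]), array([  9.8,  -9.9, -36.6]), array([  0.9,  -9.7, -20.2]), array([  3.3,  10.2, -24.7]), array([ 12. ,  10.1, -40.7]), array([ 12.5,  12.6, -41.6])]
350 [array([  5.2, -11.4, -46.9]), array([  72.5,   -0.1, -152.2]), array([-111.8,  -21.7,  136.1]), array([ -8.1,  10.3, -26.2]), array([  2.6,  10.2, -42.9]), array([  8.4,  11.7, -51.9])]
380 [array([ -3.9, -11.4, -49.1]), array([ -9.3,  -9.9, -41.9]), array([-141.5,  -22.3,  136.6]), array([-136.1,   23.6,  129.2]), array([ -5.9,  10.1, -46.5]), array([  0.3,  11.6, -54.9])]
proj of tool pts [array([322. , 298.8]), array([322. , 292.8]), array([321.9, 276.4]), array([321.9, 233.8])]
housing ((584.1768798828125, 15.80058479309082), (27.856069564819336, 27.71196746826172), 66.6498794555664) 1164
0.09173600232602769 0.0 25.0
```

The picture and the failed grasp agree. The fingertips stand at tool z ≈ -15, not the stated +25, so at TCP height 36 they were at about 51 mm and closed round the thin nipple. The housing hasn't moved. I measure the tips at about 28 mm opening and grasp by that figure.

```bash
cat >> h.py <<'E'
def tips():
    ctrl.hold(.2); st=sensors.read_state(); c,im,d=snap(); T=(cloud(c,d)-st["eef_pos"])@st["eef_rot"]
    m=(d>0)&(abs(T[...,0]-11)<5)&(abs(T[...,1])<60)&(T[...,2]<45)&(T[...,2]>-60)
    out=[np.percentile(T[m&(np.sign(T[...,1])==s)][:,2],99) for s in(-1,1)]; print("width",st["grip_width"],"tips z",out); return np.mean(out)
E
python3 - <<'E'
from h import *
np.set_printoptions(precision=3,suppress=True)
tips(); ctrl.gripper_to(28.5,80); tz=tips()
E=np.load("est.npz"); a=np.radians(66.3); R=Rdown(a); H=np.array([584.35,15.85])
g=np.r_[H,10.5-tz]-.7*R[:,0]; print("g",g)
if not -16<tz<-8: raise SystemExit("tip odd")
g[2]=10.5-tz
ctrl.gripper_to(85); tips()
print(ctrl.move_l(g+[0,0,40],R,vel=120), ctrl.move_l(g,vel=50,threshold=12)); ctrl.hold(.2)
s=sensors.read_state(); print(s["eef_pos"],s["force"])
ctrl.gripper_to(20,80); ctrl.hold(.3)
s=sensors.read_state(); print(s["eef_pos"],s["force"],s["grip_width"],s["grasp_force"],s["t"])
E
```

```text
width -0.32953903307724175 tips z [np.float64(-15.004937035371546), np.float64(-15.028228118948878)]
width 28.836436477440397 tips z [np.float64(-14.11901278709895), np.float64(-14.213458867086082)]
g [584.069  15.209  24.666]
width 85.09427516694153 tips z [np.float64(-25.153845415429117), np.float64(-25.01072939870001)]
False False
[584.473  15.171  25.137] [-0.169 -0.068  0.925]
[584.046  15.305  25.143] [-2.66   1.023  4.961] 24.08612945826295 78.59301417600363 20.175
```

The width of 24 mm is wrong for the 28 mm body. I got the sign wrong: the tips are now at z ≈ 39, gripping the neck base. I open, look again, and go to TCP z = 10.5 + tz ≈ -3.7.

```bash
python3 - <<'E'
from h import *
np.set_printoptions(precision=3,suppress=True)
ctrl.gripper_to(85); s=sensors.read_state(); ctrl.move_l(s["eef_pos"]+[0,0,110],vel=150)
R=s["eef_rot"]; H,y=housing(np.array([584.35,15.85])); 
if abs(y-66.3)>6 or np.linalg.norm(H-[584.35,15.85])>6: raise SystemExit("moved")
R=Rdown(np.radians(y)); g=np.r_[H,-3.6]-.7*R[:,0]
print(ctrl.move_l(g+[0,0,40],R,vel=150), ctrl.move_l(g,vel=50,threshold=12)); ctrl.hold(.2)
s=sensors.read_state(); print(s["eef_pos"],s["force"])
ctrl.gripper_to(20,80); ctrl.hold(.3)
s=sensors.read_state(); print(s["eef_pos"],s["force"],s["grip_width"],s["grasp_force"],s["t"])
if 26<s["grip_width"]<30.5:
    ctrl.move_l(g+[0,0,130],vel=150); ctrl.hold(.3)
    st=sensors.read_state(); print(st["eef_pos"],st["force"],st["grip_width"],st["grasp_force"],st["t"])
    c,im,d=snap(); cv2.imwrite("pics/w5.png",im[...,::-1]); np.savez("pics/w5",im=im,d=d,K=c[0],R=c[1],t=c[2],pos=st["eef_pos"],rot=st["eef_rot"])
    hs=snap("scene"); u,v=project(hs[0],st["eef_pos"]).astype(int)
    cr=cv2.resize(hs[1][v-50:v+50,u-50:u+50],(480,480),interpolation=cv2.INTER_CUBIC)
    cv2.imwrite("pics/both.png",cv2.resize(np.hstack([im[:,150:470],cr]),(800,480))[...,::-1])
E
```

```text
housing ((584.4678955078125, 15.718101501464844), (28.38525390625, 27.5606689453125), 66.20533752441406) 1180
False False
[584.558  15.028  -3.183] [ 0.124  0.298 -0.296]
[585.197  15.212  -1.743] [-1.822  0.635  8.227] 26.994185359429178 84.77628727618139 24.7917
[583.695  15.114 125.525] [-0.276 -0.049 -4.134] 26.67735181898704 82.0906354410971 26.1083
```

View pics/both.png

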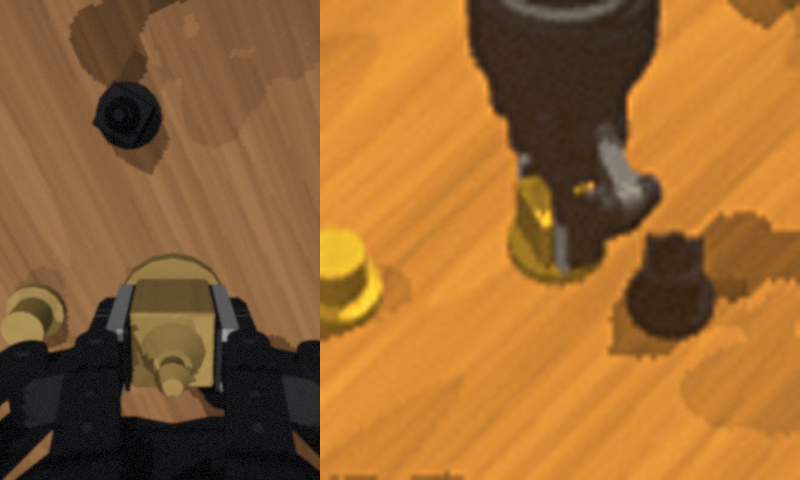

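The housing is held: grip width is 27 mm, the weight about 4 N, and the foot sits just below the tips. The left half shows the body square between the pads at (172,350). Next I measure its pose in the hand.

```bash
python3 - <<'E'
from h import *
np.set_printoptions(precision=3,suppress=True)
z=np.load("pics/w5.npz"); c=(z["K"],z["R"],z["t"]); T=(cloud(c,z["d"])-z["pos"])@z["rot"]
g=cv2.cvtColor(z["im"],cv2.COLOR_RGB2HSV); v,u=np.mgrid[:480,:640]
m=(g[...,1]>90)&(abs(T[...,1])<26)&(abs(T[...,0])<40)&(T[...,2]>-70)&(T[...,2]<15)
p=T[m]; h,e=np.histogram(p[:,2],bins=np.arange(-64,8,2)); print(list(zip(e[:-1].astype(int),h)))
def plane(q):
    for _ in range(4):
        n=np.linalg.svd(q-q.mean(0),full_matrices=False)[2][2]; r=(q-q.mean(0))@n; q=q[abs(r)<2*r.std()+.2]
    return n,q.mean(0),len(q),r.std()
zt=e[h.argmax()]+1
t=p[(abs(p[:,2]-zt)<3)&(abs(p[:,1])<12)]; print("top",plane(t)); print(t.min(0),t.max(0))
f=p[(p[:,2]>zt+6)&(p[:,2]<zt+26)&(p[:,0]>8)&(abs(p[:,1])<10)]; print("front",plane(f))
ft=p[(p[:,2]>zt+26)&(abs(p[:,1])<24)]; print("foot",len(ft),ft.min(0),ft.max(0))
E
```

```text
[(np.int64(-64), np.int64(60)), (np.int64(-62), np.int64(46)), (np.int64(-60), np.int64(122)), (np.int64(-58), np.int64(459)), (np.int64(-56), np.int64(406)), (np.int64(-54), np.int64(154)), (np.int64(-52), np.int64(106)), (np.int64(-50), np.int64(187)), (np.int64(-48), np.int64(669)), (np.int64(-46), np.int64(505)), (np.int64(-44), np.int64(579)), (np.int64(-42), np.int64(1119)), (np.int64(-40), np.int64(2666)), (np.int64(-38), np.int64(265)), (np.int64(-36), np.int64(237)), (np.int64(-34), np.int64(242)), (np.int64(-32), np.int64(210)), (np.int64(-30), np.int64(213)), (np.int64(-28), np.int64(200)), (np.int64(-26), np.int64(184)), (np.int64(-24), np.int64(195)), (np.int64(-22), np.int64(188)), (np.int64(-20), np.int64(175)), (np.int64(-18), np.int64(189)), (np.int64(-16), np.int64(148)), (np.int64(-14), np.int64(177)), (np.int64(-12), np.int64(336)), (np.int64(-10), np.int64(1153)), (np.int64(-8), np.int64(161)), (np.int64(-6), np.int64(144)), (np.int64(-4), np.int64(97)), (np.int64(-2), np.int64(3)), (np.int64(0), np.int64(0)), (np.int64(2), np.int64(0)), (np.int64(4), np.int64(0))]
top (array([ 0.006, -0.002, -1.   ]), array([  4.057,  -0.168, -39.582]), 2771, np.float64(0.7113694746806662))
[-14.605 -11.999 -41.995] [ 14.798  11.997 -36.006]
front (array([-1.   ,  0.002, -0.   ]), array([ 13.877,  -0.019, -23.739]), 1287, np.float64(0.2558155213021572))
foot 1980 [  8.798 -19.67  -12.996] [22.284 20.12  -0.919]
```

The in-hand pose is clean: no tilt, foot underside at tool z = -1.6, and x centre -0.1. I press at the wrist angle used to measure the collar, so the camera bias cancels.

```bash
cat >> h.py <<'E'
Cm=np.array([595.5,261.3,195.05]); nn=np.array([-.5735,.031,.8187]); nn/=np.linalg.norm(nn)
Rp=Rtool(nn,-1.57); foot=np.array([-.1,0,-1.6])
def goal(h): return Cm+nn*h-Rp@foot
def rep(tag):
    s=sensors.read_state(); F=s["eef_pos"]+s["eef_rot"]@foot; e=Rp.T@(F-Cm)
    print(tag,"lat",e[:2],"h",-e[2],"tilt",np.degrees(np.arccos(min(1,-s["eef_rot"][:,2]@nn))),"F.n",s["force"]@nn,"F",s["force"],"w",s["grip_width"],"gf",s["grasp_force"],"t",s["t"]); return e
E
python3 - <<'E'
from h import *
np.set_printoptions(precision=2,suppress=True)
ctrl.move_ptp(goal(90),Rp); ctrl.move_l(goal(25),vel=100); ctrl.hold(.3)
e=rep("hover"); off=-Rp[:,:2]@e[:2]; print(sensors.read_state()["eef_rot"].T@Rp)
ctrl.move_l(goal(11)+off,vel=40); ctrl.hold(.2); e=rep("near")
h=snap("scene"); u,v=project(h[0],Cm).astype(int); x=cv2.resize(h[1][v-50:v+50,u-50:u+50],(480,480),interpolation=cv2.INTER_CUBIC); w=snap()[1]
cv2.imwrite("pics/near.png",cv2.resize(np.hstack([w[:,150:470],x]),(800,480))[...,::-1])
E
```

```text
hover lat [0.32 0.51] h 25.657917241846736 tilt 0.07582464377556347 F.n -3.0210301149378247 F [ 0.04 -0.9  -3.63] w 27.11058785148805 gf 82.30773700795226 t 28.425
[[ 1. -0. -0.]
 [ 0.  1. -0.]
 [ 0.  0.  1.]]
near lat [-0.24 -0.25] h 11.130897936781269 tilt 0.02553220343798899 F.n -2.8896296238560257 F [-0.56 -0.26 -3.91] w 27.189170943351257 gf 82.30823694208539 t 29.125
```

View pics/near.png

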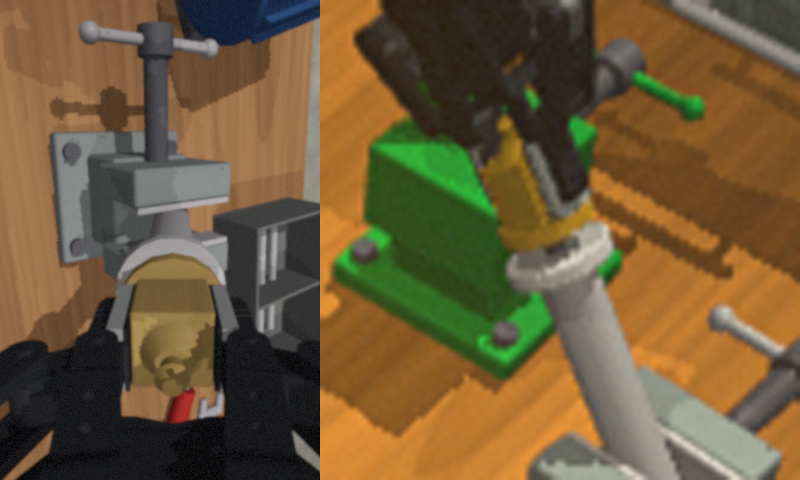

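The foot sits square over the collar: left, the foot arc is concentric with the collar arc at (172,260); right, it is just above the pin. Now I press.

```bash
python3 - <<'E'
from h import *
np.set_printoptions(precision=2,suppress=True)
off=-Rp[:,:2]@np.array([.1,.15])
print(ctrl.move_l(goal(3)+off,vel=20)); rep("part")
print(ctrl.move_l(goal(-9)+off,vel=12,threshold=18)); e=rep("seat"); ctrl.hold(.2); e=rep("seat+")
s=sensors.read_state()
if abs(e[0])<2 and abs(e[1])<2 and -e[2]<1.5:
    for i in range(5): ctrl.hold(.5); rep("hold")
E
```

```text
False
part lat [0.   0.08] h 3.2391187824239247 tilt 0.0165305326593025 F.n 2.5053152747424114 F [-3.67  0.09  0.48] w 26.764743182154128 gf 83.3176737342842 t 29.775
True
seat lat [0.01 0.01] h 0.35778390910369867 tilt 0.013533951497608972 F.n 4.148463979240334 F [-2.65 -0.03  3.22] w 26.821839627278585 gf 83.9196483300384 t 30.2583
seat+ lat [-0.01 -0.3 ] h 0.32519507184108853 tilt 0.021951765472919074 F.n 4.299852092720002 F [-0.91  0.08  4.61] w 27.089565672348307 gf 83.86700134837952 t 30.4583
hold lat [-0.06 -0.68] h 0.28867719495493854 tilt 0.05230565401434217 F.n 4.5197521393637 F [-0.1  -0.36  5.46] w 26.944096610679406 gf 84.01593937674875 t 30.9583
hold lat [-0.06 -0.69] h 0.2851518858002814 tilt 0.05466905979370558 F.n 5.069144387822512 F [-0.78 -0.4   5.66] w 26.91147949194985 gf 84.01399915160937 t 31.4583
hold lat [-0.06 -0.7 ] h 0.29596742889112243 tilt 0.05397558707780287 F.n 4.725990595726532 F [-0.72 -1.14  5.31] w 26.85973712478455 gf 84.01452328823211 t 31.9583
hold lat [-0.08 -0.71] h 0.2809591375900928 tilt 0.05545983207849546 F.n 5.725075899162612 F [-1.41 -0.55  6.03] w 26.771105945574703 gf 84.01446041937447 t 32.4583
hold lat [-0.05 -0.7 ] h 0.27555254839508747 tilt 0.052687606176616476 F.n 4.282460062511844 F [-0.26  0.61  5.02] w 26.894536119117443 gf 84.01462733172593 t 32.9583
```

Contact force is only about 7.7 N (reading plus the 3 N weight component), so it isn't clearly seated. I press further in small steps until the force rises steeply, then hold.

```bash
python3 - <<'E'
from h import *
np.set_printoptions(precision=2,suppress=True)
off=-Rp[:,:2]@np.array([0,-.6])
for h in np.arange(-.5,-9,-.7):
    ctrl.move_l(goal(h)+off,vel=10); ctrl.hold(.15); f=np.mean([sensors.read_state()["force"]@nn for _ in range(1)])
    e=rep(f"{h:.1f}")
    if f>17 or np.abs(e[:2]).max()>2: break
if f>17:
    for i in range(5): ctrl.hold(.5); rep("hold")
    h=snap("scene"); u,v=project(h[0],Cm).astype(int); x=cv2.resize(h[1][v-50:v+50,u-50:u+50],(480,480),interpolation=cv2.INTER_CUBIC); cv2.imwrite("pics/seat.png",x[...,::-1])
E
```

```text
-0.5 lat [-0.07 -0.64] h 0.3436959695470832 tilt 0.45261801879268293 F.n 15.430336426350399 F [-12.57  -1.09  10.08] w 26.721976421436 gf 86.06341963896739 t 33.6417
-1.2 lat [-0.05 -0.64] h 0.32147424716342293 tilt 0.4628666411901526 F.n 21.56248503667342 F [-17.47  -1.5   14.16] w 26.743160444397887 gf 87.30245049489895 t 34.0417
hold lat [-0.04 -0.67] h 0.30369474033370414 tilt 0.4653356491523657 F.n 21.413374659804845 F [-17.45  -0.96  13.97] w 26.76325260292587 gf 87.30230060595204 t 34.5417
hold lat [-0.06 -0.64] h 0.3301036875069371 tilt 0.4631986521130239 F.n 21.924220705810715 F [-17.55  -1.82  14.56] w 27.370026829657988 gf 87.3018578565825 t 35.0417
hold lat [-0.04 -0.65] h 0.32251556325948627 tilt 0.46251795024835574 F.n 21.37886919523666 F [-16.99  -2.28  14.3 ] w 26.59137608364331 gf 87.30214254268503 t 35.5417
hold lat [-0.07 -0.68] h 0.29433993597035807 tilt 0.4674328525757547 F.n 21.097743717121887 F [-16.92  -1.33  13.97] w 26.764182569780537 gf 87.30254513902764 t 36.0417
hold lat [-0.05 -0.65] h 0.3191438617858417 tilt 0.46500283991536195 F.n 21.43447695020244 F [-17.28  -1.43  14.13] w 26.82233803441281 gf 87.30250558037369 t 36.5417
```

Seated: the axial force climbs to about 24 N while the height stays put. The gripper has tipped by 0.46°, so I restate the exact orientation, press slightly harder, and hold another 2.2 s for certainty.

```bash
python3 - <<'E'
from h import *
np.set_printoptions(precision=2,suppress=True)
off=-Rp[:,:2]@np.array([0,-.6])
def lean():
    s=sensors.read_state(); z=-s["eef_rot"][:,2]; print("lean",np.degrees(np.arccos(z[2])),"az",np.degrees(np.arctan2(z[1],z[0])),"M",s["wrist_torque"])
lean()
ctrl.move_l(goal(-1.8)+off,Rp,vel=10)
for i in range(5): ctrl.hold(.45); rep("hold")
lean()
E
```

```text
lean 34.62377562952865 az 176.58656836859646 M [-0.25  1.1  -0.25]
hold lat [-0.05 -0.68] h 0.21901954587733544 tilt 0.15359156618519682 F.n 26.13923565098301 F [-21.5   -2.8   16.97] w 26.99920103204914 gf 88.23386479532928 t 37.2917
hold lat [-0.07 -0.67] h 0.2255926870694631 tilt 0.1537594106563635 F.n 26.32273126985744 F [-20.72  -1.04  17.68] w 26.861168102145864 gf 88.23546092491597 t 37.7417
hold lat [-0.06 -0.66] h 0.23914092658824895 tilt 0.15271227706056484 F.n 26.921565467668515 F [-21.42  -1.86  17.95] w 26.596251368527387 gf 88.23625138051284 t 38.1917
hold lat [-0.05 -0.63] h 0.23623054374214414 tilt 0.14908140245811455 F.n 26.90024464690813 F [-21.19  -1.6   18.08] w 26.89596758590425 gf 88.23549321685277 t 38.6417
hold lat [-0.05 -0.66] h 0.22803244434407105 tilt 0.15138542048518597 F.n 26.46438962172185 F [-21.08  -3.49  17.69] w 26.707608571484027 gf 88.23539044882637 t 39.0917
lean 34.91364516530233 az 176.79327961419958 M [-0.32  1.29 -0.29]
```

View pics/seat.png

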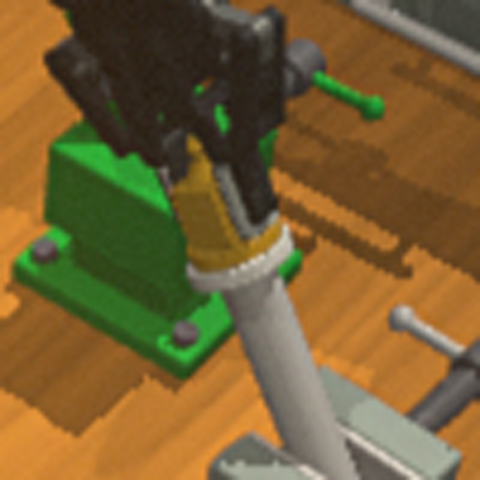

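The picture shows the foot flat on the collar at (240,255). Now I take it off along the axis and set it down in the tray's free part.

```bash
python3 - <<'E'
from h import *
np.set_printoptions(precision=2,suppress=True)
ctrl.move_l(goal(60),Rp,vel=60); rep("off")
q0=sensors.read_state()["q"]; W=np.array([505,-338.])
c=[(abs(q-q0).max(),a,q) for a in np.radians(np.arange(-180,180,10)) for q in[ctrl.solve_ik(np.r_[W,160],Rdown(a))] if q is not None]
_,a,q=min(c,key=lambda x:abs(x[2][5])); R=Rdown(a); print(np.degrees(a),q)
ctrl.move_l(goal(60)+[-60,-40,20],Rp,vel=150)
ctrl.move_ptp(np.r_[W,170],R)
R=sensors.read_state()["eef_rot"] if False else R
ctrl.move_l(np.r_[W,22],vel=120); ctrl.hold(.3); s=sensors.read_state(); print(s["eef_pos"],s["eef_rot"][:,2],s["force"],s["grip_width"],s["t"])
print(ctrl.move_l(np.r_[W,-4],vel=15,threshold=6)); ctrl.hold(.3); s=sensors.read_state(); print(s["eef_pos"],s["force"],s["grip_width"],s["t"])
x=snap("scene")[1]; cv2.imwrite("pics/down.png",x[280:430,80:280][...,::-1])
E
```

```text
off lat [-0.17 -0.4 ] h 59.6721793558949 tilt 0.04857284639365312 F.n -3.2492239711578965 F [-0.36  1.32 -4.27] w 26.94646549982695 gf 82.33094424398274 t 40.275
50.0 [-0.73  0.33  1.52 -0.    1.29 -0.03]
[ 505.24 -338.2    22.48] [ 0. -0. -1.] [-0.67  1.29 -3.38] 26.853272092402282 44.6583
True
[ 505.02 -338.03    2.28] [-0.78 -1.38  5.14] 26.496959638248693 46.1667
```

Contact came at TCP z = 2.3, where 2.4 is expected for the tray floor. Release, back off and check.

```bash
python3 - <<'E'
from h import *
np.set_printoptions(precision=2,suppress=True)
ctrl.gripper_to(60); ctrl.hold(.3); s=sensors.read_state(); print(s["eef_pos"],s["force"],s["grip_width"])
ctrl.move_l(s["eef_pos"]+[0,0,150],vel=120); ctrl.hold(.3)
c,im,d=snap(); P=cloud(c,d)
t=P[(P[...,2]>38)&(P[...,2]<45)][:,:2]; t=t[np.linalg.norm(t-[505,-338],axis=1)<26].astype(np.float32); print(cv2.minAreaRect(t),len(t),sensors.read_state()["t"])
m=(np.linalg.norm(P[...,:2]-[505,-338],axis=-1)<30); print("max z",np.percentile(P[m][:,2],99.9),"floor",np.percentile(P[m][:,2],5))
x=snap("scene")[1]; cv2.imwrite("pics/end.png",np.hstack([cv2.resize(im,(400,300)),cv2.resize(x,(400,300))])[...,::-1])
E
```

```text
[ 503.15 -336.36    0.03] [-0.24 -0.   -0.26] 59.80942483661338
((504.9622802734375, -337.6673583984375), (28.020170211791992, 27.748598098754883), 50.854148864746094) 1105 48.6833
max z 256.4161616927414 floor 4.146466326984407
```

View pics/end.png

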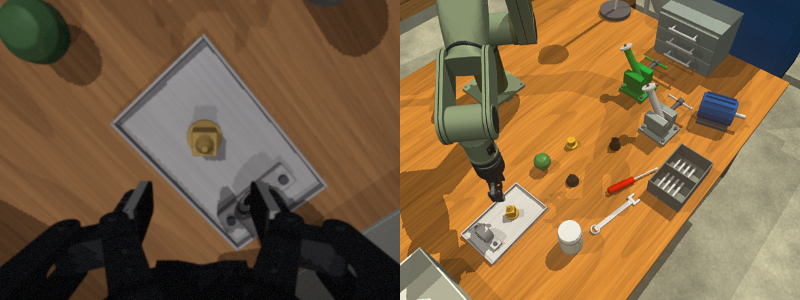

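The housing stands upright on the tray floor at half-scale pixel (205,140), clear of the pillow block, and everything else is where it was.

```bash
python3 -c "
from plant import ctrl
print(ctrl.finish_job())"
```

```text
the job is handed in; nothing more can be done
None
```

The job is handed in at about 49 s: after two missed grasps (the fingertips sit about 40 mm behind the stated point), the housing was pressed onto the collar and held for over 2 s at about 24 N and again at about 29 N, then set upright on the tray floor with nothing else seen to move; plunger travel was judged from force and position, not seen directly.

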